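# Sweep loose end clamps into the catch tray

## Robot

A 6-joint arm with a two-finger parallel gripper is mounted at the origin on a cart in front of the work surface, level with it; the furniture and walls round the work are solid. World frame = base frame: x ahead of the robot, y to its left, z up, the work surface at z = 0. Lengths are in mm, angles in rad, forces in N, time in s.
With the tool pointing down it reaches from about 350 to 775 mm from the base axis. Payload 7.3 kg.
Tool frame: the origin (TCP) lies midway between the tips of the shut fingers; the grasp point (between the pads) lies 19 mm behind it; x points along the fingers, y is the direction in which the jaws open and shut, and the axes are right-handed (so a half turn about x gives the same grasp; the last joint's range is limited). The gripper opens to 92 mm and grips with 3 to 60 N. Pads are 19 mm wide; open, the fingers measure 130 mm over their backs; the gripper's body (75 mm by 190 mm) begins 47 mm behind the grasp point.
Start: joints at [-1.34, 0.342, 1.524, -0, 1.275, -0.146], TCP at [193.196, -488.183, 206.041] pointing down, gripper open.
Joint ranges: [-2.53, 2.53], [-0.77, 2.02], [0.04, 2.7], [-1, 4.14], [0.28, 2.66], [-3.11, 3.11]. Speed limits (rad/s): [2.57, 2.57, 3.14, 3.14, 3.14, 3.14].

## Interface

Orientations are given as [roll, pitch, yaw] about the fixed x, y, z axes, in that order (R = Rz(yaw) Ry(pitch) Rx(roll)).
In Python, from plant import bot gives the robot as it stands. The module is installed in compiled form; this text tells all that it offers.
- The arm moves only by the shell command python3 -m handwheel 'ROWS' [OPENING]. ROWS is JSON, a list that holds one entry, the list of rows, each a list of 4 numbers: the shift along the tool's x, y, z in cm, then the turn about the tool's x in rad. A call has 1 to 8 rows; each row shifts and turns the commanded pose from where the row before left it, along the tool's axes as they then stand; what a row does not reach is not made up. A row lasts 1/12 s, in which the tool goes at most 41.7 mm and 7.16 degrees, less where a joint would pass 70% of its speed; a pose out of reach is approached as far as the arm can. A call is refused whole if a number of a shift passes 4.17 or a number of a turn 0.125, either way. A call with a gripper value outside its range is refused whole. OPENING is the opening, from 0 (shut) to 1 (fully open), set as the call begins (- or left out, the last holds). The fingers move at their own pace and stop on an object; the grip force is fixed at half the most. Time passes only in rows, so rows that do not move let the fingers close. It gives the time, the measured TCP pose, the force and the opening at its end, in the units of the state.
- bot.get_obs(): the state, without advancing time (a new reading comes with each control period).
- bot.capture(name): name is "side" or "top"; returns (picture, depth): 480x640x3 uint8, red, green, blue; 480x640 float32, mm along the optical axis (not along the pixel's ray), 0 where there is no reading.
- bot.camera_model(name): a dict with "fx", "fy", "cx", "cy" (pixels), "dist_coeffs" ([k1, k2, p1, p2, k3] as OpenCV has them; the pictures are not rectified), "position" and "rotation" of the camera in the world. Camera axes: x right, y down, z forward; pixel columns grow to the right and rows downward; lengths in mm; the calibration is good to about 2 mm. A picture is of the moment at which its call begins. camera_model takes no time and is no camera call.
- bot.close_job(): hands the job in, once; it reports no verdict.
Trained networks look in the newest picture that a camera, given by its name, has taken for a name from the list of things; names that differ only in an ending like _2 or _b are one class to them, and where a whole thing is asked for, a point or a joint stands for the part that bears it (a point fixed in the world has none). Each returns a list of dicts, best first, with "conf" (0 to 1); they miss things now and then, are a little off and sometimes report something else, mostly with a low value. They report only what shows in the picture. A call takes as long as a camera call.
- bot.find_in(camera, label): "bbox" ([left, top, width, height] in pixels, round what is visible of it).
- bot.spot_point(camera, label): "point" ([column, row] in pixels: a listed point, or the origin of a listed thing).
The state is a dict: "time": time; "joint_positions": joint angles; "dq": joint speeds; "tau": joint torques, N m; "tool_pos": TCP position; "tcp_rot": TCP orientation; "contact_force": force on the tool from outside, world axes, zero at the start; "moment": the same for the moment, N m; "grip_width": finger opening in mm.
Only numpy, scipy, OpenCV 4.12 (cv2) and the standard library are available. Lean on these libraries where they do the work, as an engineer would, in place of code of your own. Each camera call takes 0.05 s, during which the arm holds its last target.

## Task

Clear the two loose rail end clamps off the worktop: take the standing hand sweeper by its upright grip and use it to sweep both clamps over the low lip until they lie wholly inside the open-fronted catch tray. Then stand the sweeper upright on the worktop outside the tray and let go. Move the clamps with the sweeper only: do not touch them with the gripper and do not lift them.

Things in the scene. Friction and masses are not known exactly. Their poses are not given: they have to be found in the camera images.
- sweeper_grip (a point): centre of the upright black grip of a loose, self-standing hand sweeper (about 0.25 kg), 55 mm above its flat sole. Grip: a block 24 mm thick (x), 44 wide (y), from 22 to 85 mm above the sole. Foot: a straight aluminium bar with rubber sole, 110 mm long (y), 26 thick (x; upright pushing faces 13 mm either side of this point), 22 high. z up. Front and back alike.
- catch_tray: dark sheet-steel tray fixed to the worktop. Origin: middle of its front lip, on the worktop; x points level into the tray (the way to sweep), y along the lip. Inside 150 mm wide (y), 115 deep (x), open at the front. Floor 1.5 mm thick, ramped at the lip: carry the sole about 4 mm above the worktop to pass. Side and back walls 3 mm thick, 31 high, rolled rim 6 thick.
- clamp_one: rail end clamp of beige plastic, a flat notched piece lying on its side, 34 x 42 mm and 10 mm high, about 20 g, loose on the worktop in front of the tray's open side, at negative y in the tray's frame, 40 to 75 mm before the lip. Origin: centre of its underside; x along the 34 mm, y along the 42 mm, z up. It lies at any yaw.
- clamp_two: rail end clamp of beige plastic, a flat notched piece lying on its side, 34 x 42 mm and 10 mm high, about 20 g, loose on the worktop in front of the tray's open side, at positive y in the tray's frame, 40 to 75 mm before the lip. Origin: centre of its underside; x along the 34 mm, y along the 42 mm, z up. It lies at any yaw.

How it is judged (in metres and radians):
At the end, for the whole second after the job is handed in: Both clamps at rest on the tray's floor, centres 15 mm or more past the lip, between the walls. The sweeper, released and at rest, stands upright within 0.15 rad on the worktop (grip centre 45 to 62 mm up) outside the tray: 10 mm or more before the lip, or beside or behind it (x of clamp_one in the frame of catch_tray between 0.015 and 0.115 m and y of clamp_one in the frame of catch_tray between -0.075 and 0.075 m and height (world z) of each of clamp_one, clamp_two below 0.02 m and linear speed of each of clamp_one, clamp_two, sweeper below 0.02 m/s and x of clamp_two in the frame of catch_tray between 0.015 and 0.115 m and y of clamp_two in the frame of catch_tray between -0.075 and 0.075 m and height (world z) of sweeper_grip between 0.045 and 0.062 m and angle between sweeper_grip's own z axis and vertical below 0.15 rad and (x of sweeper_grip in the frame of catch_tray below -0.01 m or y of sweeper_grip in the frame of catch_tray above 0.095 m or y of sweeper_grip in the frame of catch_tray below -0.095 m or x of sweeper_grip in the frame of catch_tray above 0.13 m)); the robot touches nothing.
It fails at once if a clamp is touched by the gripper or the arm (contact force between any of the fingers, the arm and clamp_one above 0.3 N or contact force between any of the fingers, the arm and clamp_two above 0.3 N).
It fails at once if a clamp is lifted more than 30 mm off the worktop (height (world z) of any of clamp_one, clamp_two above 0.03 m).
It also fails if it takes over 40 s, if anything falls off the work surface, if the arm or the gripper's body presses on something with over 40 N, if the wrist force passes 120 N, or if a joint passes its speed limit or range.

## Working session

There is one attempt and no reset: what is moved stays moved. The work goes in short steps, Python scripts to look and compute and a shell command to move; the robot and the scene stay as the last step left them, time stands still between calls to the robot, and variables do not carry over. Pictures are saved under pics/ and viewed, and the job is handed in when it is done.

```bash
mkdir -p pics; cat > h.py <<'E'
import numpy as np, cv2
from plant import bot
def cam(n):
    m=bot.camera_model(n); K=np.array([[m['fx'],0,m['cx']],[0,m['fy'],m['cy']],[0,0,1.]])
    return K,np.array(m['dist_coeffs'],float),np.array(m['position'],float),np.array(m['rotation'],float)
def ray(n,uv):
    K,d,p,R=cam(n)
    q=cv2.undistortPoints(np.array(uv,float).reshape(-1,1,2),K,d).reshape(-1,2)
    return p,np.c_[q,np.ones(len(q))]@R.T
def onz(n,uv,z):
    p,r=ray(n,uv); return p+r*((z-p[2])/r[:,2])[:,None]
def proj(n,P):
    K,d,p,R=cam(n)
    return cv2.projectPoints((np.array(P,float).reshape(-1,3)-p)@R,np.zeros(3),np.zeros(3),K,d)[0].reshape(-1,2)
E
python3 - <<'E'
from h import *
for n in('side','top'):
    im,d=bot.capture(n); cv2.imwrite(f'pics/{n}0.png',im[...,::-1]); np.save(f'{n}0.npy',d)
    K,dd,p,R=cam(n); print(n,K[0,0],p,R.round(3).tolist())
    for l in('sweeper_grip','catch_tray','clamp_one','clamp_two'):
        for f in(bot.find_in,bot.spot_point):
            print(l,[{k:np.round(v,2).tolist() for k,v in x.items()} for x in f(n,l)[:3]])
o=bot.get_obs();print(o)
E
```

```text
side 467.23913533686505 [ 471.67113255 -256.19437535  639.34822177] [-2.308, -0.003, -0.085]
sweeper_grip [{'bbox': [313.0, 252.4, 61.1, 45.0], 'conf': 0.94}]
sweeper_grip [{'point': [345.5, 267.7], 'conf': 0.91}]
catch_tray [{'bbox': [299.1, 183.7, 81.1, 54.1], 'conf': 0.71}]
catch_tray [{'point': [336.3, 232.7], 'conf': 0.82}]
clamp_one [{'bbox': [337.1, 246.5, 19.4, 10.3], 'conf': 0.75}]
clamp_one [{'point': [348.1, 257.4], 'conf': 0.62}]
clamp_two [{'bbox': [301.3, 238.5, 22.8, 17.3], 'conf': 0.62}]
clamp_two []
top 583.8101419716234 [406.05938629 397.51539758 918.59392182] [-2.985, -0.003, -1.56]
sweeper_grip [{'bbox': [362.5, 203.0, 31.2, 70.7], 'conf': 0.96}]
sweeper_grip [{'point': [378.9, 231.3], 'conf': 0.7}]
catch_tray [{'bbox': [186.8, 165.6, 102.8, 113.3], 'conf': 0.83}]
catch_tray [{'point': [275.2, 237.3], 'conf': 0.62}]
clamp_one [{'bbox': [306.8, 209.1, 26.6, 30.0], 'conf': 0.85}]
clamp_one []
clamp_two [{'bbox': [292.7, 253.9, 24.4, 25.9], 'conf': 0.92}]
clamp_two [{'point': [303.6, 264.9], 'conf': 0.86}]
{'time': 0.9, 'joint_positions': array([-1.34001304e+00,  3.41987682e-01,  1.52408323e+00, -6.99041389e-06,
        1.27540436e+00, -1.46036322e-01]), 'dq': array([ 0.00040106, -0.00160224, -0.00074196,  0.00120031, -0.00354963,
        0.00089608]), 'tau': array([ 9.13258118e-04, -4.31122220e+01, -2.44476146e+01,  7.19277444e-02,
        4.81688068e-02,  2.17108379e-05]), 'tool_pos': array([ 193.18885225, -488.19247409,  206.05277057]), 'tcp_rot': array([ 1.36784906,  1.57067875, -1.39692194]), 'contact_force': array([-0.14824405, -0.15360705,  0.53063636]), 'moment': array([ 0.06327547, -0.04640102,  0.01240973]), 'grip_width': 91.5635288195219}
```

```bash
cat >> h.py <<'E'
from scipy.spatial.transform import Rotation as Ro
_c=cam
def cam(n):
    K,d,p,R=_c(n); return K,d,p,Ro.from_euler('xyz',R).as_matrix()
E
python3 - <<'E'
from h import *
for l,uv,z in(('grip',[378.9,231.3],55),('gripbox',[378.1,238.3],22),('tray',[275.2,237.3],0),('c1',[320.1,224.1],8),('c2',[304.9,266.9],8)): print(l,onz('top',[uv],z).round(1))
for l,uv,z in(('grip',[345.5,267.7],55),('tray',[336.3,232.7],0),('c1',[346.8,251.6],8),('c2',[312.7,247.1],8)): print(l,onz('side',[uv],z).round(1))
o=bot.get_obs();R=Ro.from_euler('xyz',o['tcp_rot']).as_matrix();print(R.round(3))
im=cv2.imread('pics/top0.png');cv2.imwrite('pics/t0c.png',cv2.resize(im[140:300,170:420],None,fx=3.2,fy=3.2,interpolation=cv2.INTER_CUBIC))
im=cv2.imread('pics/side0.png');cv2.imwrite('pics/s0c.png',cv2.resize(im[170:310,270:400],None,fx=4,fy=4,interpolation=cv2.INTER_CUBIC))
E
```

```text
grip [[548.5 301.2  55. ]]
gripbox [[542.9 298.8  22. ]]
tray [[546.  460.2   0. ]]
c1 [[566.8 389.    8. ]]
c2 [[498.5 412.1   8. ]]
grip [[557.1 307.2  55. ]]
tray [[557.9 461.8   0. ]]
c1 [[571.6 395.8   8. ]]
c2 [[506.1 414.    8. ]]
[[ 0.     0.368 -0.93 ]
 [-0.    -0.93  -0.368]
 [-1.     0.     0.   ]]
```

View pics/top0.png

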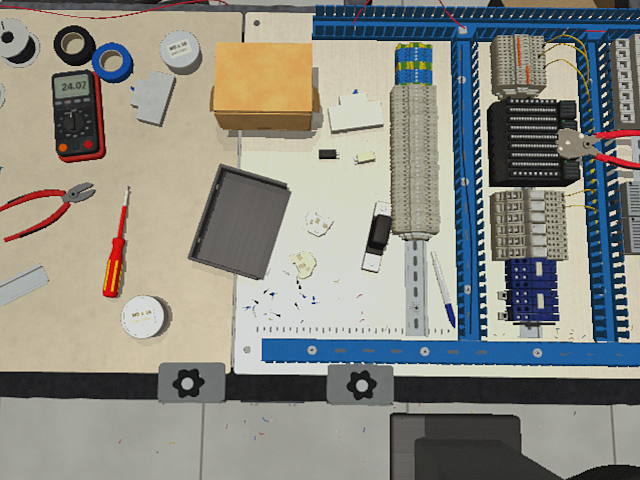

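View pics/t0c.png

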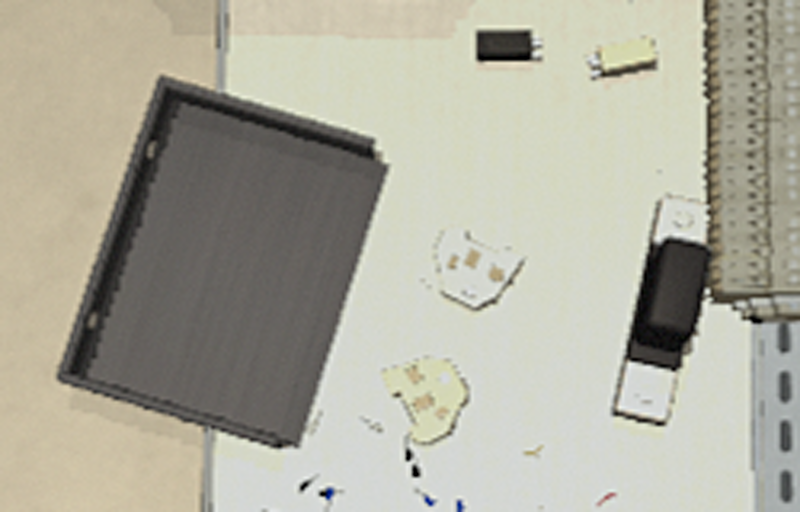

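View pics/side0.png

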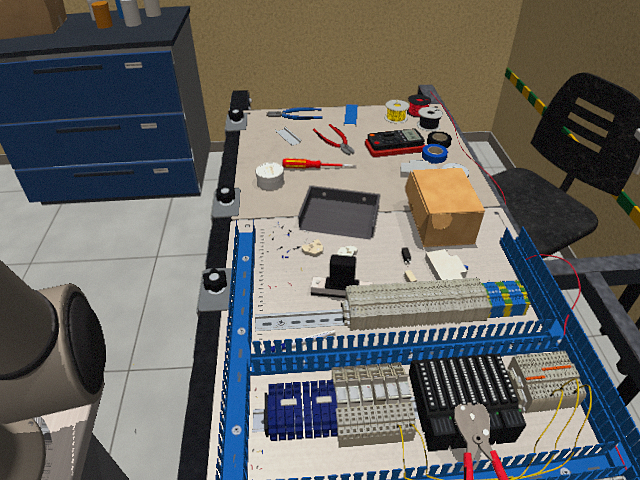

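View pics/s0c.png

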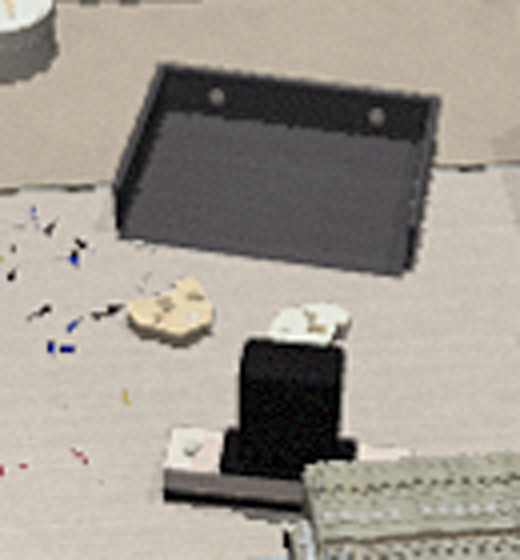

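```bash
python3 - <<'E'
from h import *
n='top';d=np.load('top0.npy');K,dd,p,R=cam(n)
v,u=np.mgrid[0:480,0:640];q=cv2.undistortPoints(np.c_[u.ravel(),v.ravel()].astype(float).reshape(-1,1,2),K,dd).reshape(-1,2)
P=(np.c_[q,np.ones(len(q))]*d.reshape(-1,1))@R.T+p;P=P.reshape(480,640,3);P[d==0]=np.nan;np.save('P.npy',P)
def st(name,u0,v0,u1,v1,zl,zh):
    A=P[v0:v1,u0:u1].reshape(-1,3);A=A[(A[:,2]>zl)&(A[:,2]<zh)]
    r=cv2.minAreaRect(A[:,:2].astype(np.float32));print(name,len(A),'z',np.percentile(A[:,2],[5,50,95]).round(1),'rect',np.round(r[0],1),np.round(r[1],1),round(r[2],1),'mean',A.mean(0).round(1)); return A
st('table',240,285,300,320,-20,20)
st('rim',180,155,300,290,22,45)
st('floor',205,175,285,270,-10,12)
st('foot',355,195,395,280,14,30)
st('grip',355,195,398,280,60,100)
st('term',388,80,442,240,20,150)
st('box',210,40,325,135,20,200)
st('c1',300,203,340,245,5,20)
st('c2',288,248,322,285,5,20)
E
```

```text
table 2094 z [-4.4 -1.8  1.2] rect [443.8 467.3] [53.3 93.3] 0.6 mean [443.7 467.   -1.7]
rim 855 z [25.4 28.3 31.1] rect [568.5 517.3] [112.5 158.7] 73.6 mean [572.3 537.9  28.3]
floor 7092 z [-3.5 -0.5  2.4] rect [571.6 511. ] [154.2 129.2] 0.9 mean [ 5.687e+02  5.084e+02 -5.000e-01]
foot 687 z [17.3 20.7 26.1] rect [553.4 292.5] [ 37.4 123.6] 77.7 mean [543.9 300.4  21. ]
grip 537 z [68.9 82.5 85.1] rect [548.1 299.5] [24.2 44.4] 77.6 mean [546.3 300.5  81.2]
term 7420 z [32.5 43.7 48.5] rect [664.6 242.9] [ 84.9 268. ] 86.7 mean [664.4 244.4  43.2]
box 8579 z [56.7 85.7 88.4] rect [772.3 476.6] [170.7 125.2] 89.7 mean [765.4 476.7  82. ]
c1 413 z [ 5.5  7.6 10.5] rect [567.8 393.4] [41.4 34.1] 65.1 mean [568.3 393.    7.8]
c2 431 z [ 5.6  7.8 10.2] rect [505. 413.] [40.9 33.7] 27.3 mean [504.6 413.8   7.9]
```

```bash
python3 - <<'E'
from h import *
P=np.load('P.npy').reshape(-1,3);P=P[~np.isnan(P[:,2])]
for x in range(490,720,10):
    A=P[abs(P[:,0]-x)<5]; s=''
    for y in range(230,330,5):
        B=A[abs(A[:,1]-y)<2.5][:,2]; s+='%4d'%(np.median(B) if len(B) else -99)
    print(x,s)
R=Ro.from_euler('xyz',bot.get_obs()['tcp_rot']).as_matrix()
E
```

```text
490    0   0   0   0   0   0  -2  -1  -1  -2  -2  -1  -1  -2   0   0  -1  -1  -1  -1
500    0   0   0   0   1   3  -1  -1  -1  -2  -1  -1  -1   0  20  20  19  19  18   0
510    0   0   0   0   0   1  -2  -1  -1  -1  -1  -1  -2  19  20  20  20  20  13  -1
520    0   0   0   0   0   0  -1  -2  -2  -2  -2  -2  -1  23  22  22  20  21   0  -1
530    0   0  -1   0   1   2  -1  -1  -2  -1  -2  -2  80  81  75  78  66  33  -1  -1
540    0   1   2   0   6   4   0  -1  -1   0  -1  -1  81  83  83  83  83  23  -1  -2
550   35  34  34  34  29  27  19  14   9   4   1  80  81  83  83  83  64  -1  -1  -2
560   46  47  47  47  46  43  42  43  42  37  34  82  83  83  83  82  24  -2  -1  -1
570   46  46  47  46  45  44  42  44  43  37  37  81  81  83  82  58   0  -2  -2  -1
580   45  46  47  46  46  44  42  42  41  38  21  20  20  20  20  17  -1  -1  -1   0
590   44  46  46  46  45  43  41  43  41  39  21  20  20  20  19  -1  -2  -2  -2  -1
600   44  47  47  47  46  43  42  43  44  40  22  19  20  20  19  -2  -1  -1  -1  -2
610   44  46  46  45  46  42  42  43  42  37   0  -1  -2  -1  -1  -1  -1  -1  -1
[... 154 characters left out ...]
  -1  -2  -1  -1  -1
640   46  46  48  46  45  44  43  43  43  39  -1  -2  -1  -1  -1  -2  -2  -2  -2  -2
650   46  47  47  47  46  43  44  43  43  37  -1  -1  -1  -1  -1  -1  -2  -2  -1  -1
660   45  45  47  46  46  42  42  42  41  39   0  -1  -1  -2  -2  -1  -1  -1  -2  -2
670   46  46  47  46  46  43  43  42  42  39   0  -2  -1  -1  -1  -1  -1   0   3   7
680   46  47  47  48  47  44  43  44  42  40   0  -1  -1   0  -2  13  13  13  13  12
690   45  46  46  46  45  42  42  42  42  39  -1  -1  -1  -2  -1  -1  -1  -1  -1  -1
700   45  46  47  47  45  43  42  42  42  40   2  -2  -1  -1  -1  -2  -1  -1  -2  -1
710   45  47  47  47  46  43  42  42  43  39   0  -1  -1  -1  -1  -2  -2  -1  -1  -1
```

```bash
python3 -m handwheel '[[[0,1.47,-3.72,0],[0,1.47,-3.72,0],[0,1.47,-3.72,0],[0,1.47,-3.72,0],[0,-3.2,-2.3,0],[0,-3.2,-2.3,0],[0,-3.2,-2.3,0],[0,-3.2,-2.3,0]]]' 0.7
python3 -m handwheel '[[[0,-3.2,-2.3,0],[0,-3.2,-2.3,0],[0,-3.2,-2.3,0],[0,-3.2,-2.3,0],[0,-3.2,-2.3,0],[0,-3.2,-2.3,0],[0,-3.2,-2.3,0],[0,-3.2,-2.3,0]]]'
```

```text
time: 1.57
tool_pos: [392.0, -333.4, 205.5]
tcp_rot: [-1.305, 1.57, 2.214]
contact_force: [1.0, -0.3, 0.2]
grip_width: 64.3
time: 2.23
tool_pos: [468.7, -27.6, 206.3]
tcp_rot: [2.402, 1.57, -0.363]
contact_force: [1.5, 0.3, 0.2]
grip_width: 64.4
```

```bash
python3 -m handwheel '[[[0,-3.2,-2.3,0],[0,-3.2,-2.3,0],[0,-3.2,-2.3,0],[0,-3.2,-2.3,0],[0,-3.2,-2.3,0],[0,-3.2,-2.3,0],[0,-3.2,-2.3,0],[0,-3.2,-2.3,0]]]'
python3 -m handwheel '[[[0,0,0,-0.122],[0,0,0,-0.122],[0,0,0,-0.122],[0,0,0,-0.122],[0,0,0,-0.122],[0,0,0,-0.122],[0,0,0,-0.122],[0,0,0,-0.122]]]'
cat > w.py <<'E'
from h import *
import sys
o=bot.get_obs();R=Ro.from_euler('xyz',o['tcp_rot']).as_matrix();t=o['tool_pos']
print(o['time'],t.round(1),'yyaw deg',np.degrees(np.arctan2(R[1,1],R[0,1])).round(2),'Rx',R[:,0].round(3))
if len(sys.argv)>1:
    g=np.array(list(map(float,sys.argv[1:4]))); print('tool delta cm',((g-t)@R/10).round(2))
E
python3 w.py 548 299.7 120
```

```text
time: 2.9
tool_pos: [545.5, 278.3, 206.0]
tcp_rot: [1.959, 1.571, -0.806]
contact_force: [1.5, -1.0, 0.4]
grip_width: 64.4
time: 3.57
tool_pos: [545.4, 276.3, 205.9]
tcp_rot: [-0.599, 1.571, -2.382]
contact_force: [0.9, 0.5, 0.2]
grip_width: 64.3
3.5667 [545.4 276.3 205.9] yyaw deg -12.14 Rx [-0. -0. -1.]
tool delta cm [ 8.59 -0.24 -2.35]
```

```bash
python3 -m handwheel '[[[0,-0.12,-1.2,0.005],[0,-0.12,-1.15,0],[2.1,0,0,0],[2.1,0,0,0],[2.1,0,0,0],[2.1,0,0,0],[0,0,0,0]]]'
python3 - <<'E'
from h import *
for n in('side','top'):
    im,d=bot.capture(n); cv2.imwrite(f'pics/{n}1.png',im[...,::-1]); 
    b=im[140:320,280:440] if n=='side' else im[140:320,230:430]
    cv2.imwrite(f'pics/{n}1c.png',cv2.resize(b[...,::-1],None,fx=3.3,fy=3.3))
E
python3 w.py 548 299.7 50
```

```text
time: 4.15
tool_pos: [545.7, 300.0, 117.3]
tcp_rot: [-0.983, 1.563, -2.78]
contact_force: [0.1, -0.7, -1.2]
grip_width: 64.4
4.25 [548.1 300.5 121.7] yyaw deg -12.88 Rx [-0.001 -0.    -1.   ]
tool delta cm [7.17 0.02 0.08]
```

View pics/side1c.png

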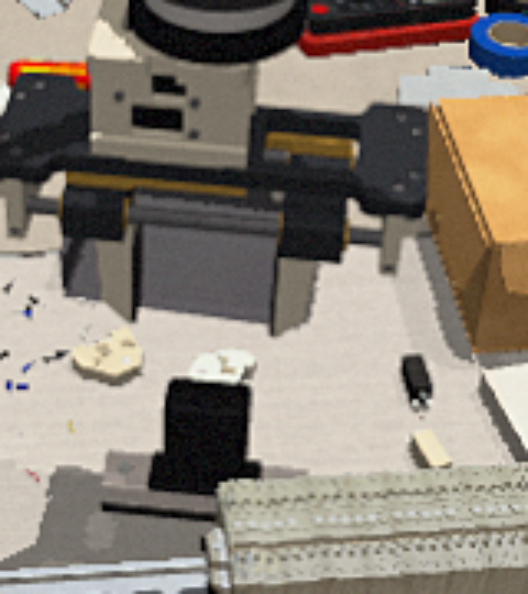

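View pics/top1c.png

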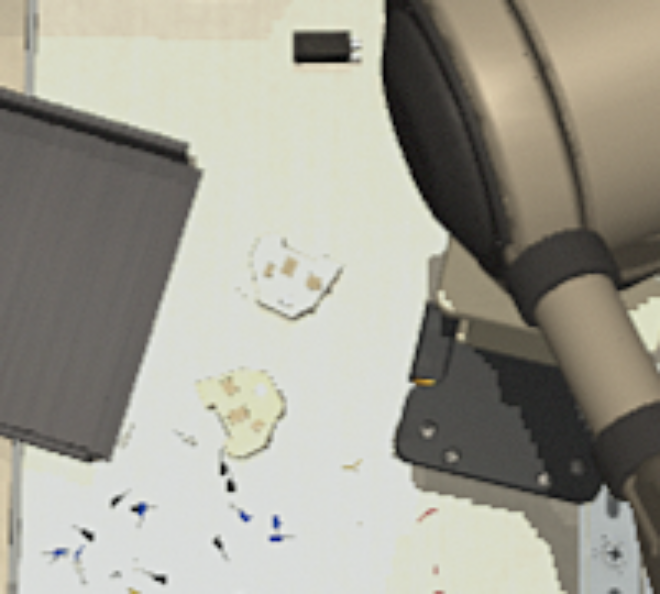

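```bash
python3 -m handwheel '[[[1.8,0,0.03,0],[1.8,0,0.03,0],[1.8,0,0,0],[1.9,0,0,0],[0,0,0,0],[0,0,0,0]]]'; python3 w.py 548 299.7 49
```

```text
time: 4.75
tool_pos: [548.6, 299.6, 49.9]
tcp_rot: [2.127, 1.57, 0.332]
contact_force: [0.7, -0.3, 0.0]
grip_width: 64.5
4.75 [548.6 299.6  49.9] yyaw deg -12.83 Rx [ 0.001  0.    -1.   ]
tool delta cm [ 0.09 -0.06  0.01]
```

```bash
python3 -m handwheel '[[[0.1,0,0,0],[0,0,0,0],[0,0,0,0],[0,0,0,0],[0,0,0,0],[0,0,0,0]]]' 0; python3 -m handwheel '[[[0,0,0,0],[0,0,0,0],[-0.3,0,0,0],[-0.2,0,0,0],[0,0,0,0],[0,0,0,0]]]'; python3 w.py
```

```text
time: 5.25
tool_pos: [549.0, 299.3, 49.2]
tcp_rot: [2.092, 1.568, 0.298]
contact_force: [0.7, -0.6, 6.2]
grip_width: 43.7
time: 5.75
tool_pos: [547.7, 299.0, 52.5]
tcp_rot: [-0.926, 1.57, -2.72]
contact_force: [-0.4, -0.0, -3.2]
grip_width: 43.8
5.75 [547.7 299.   52.5] yyaw deg -12.78 Rx [-0.001 -0.    -1.   ]
```

```bash
python3 w.py 518.2 341.7 53.0; python3 -m handwheel '[[[0,0,0,0.03],[0,0,0,0.033],[0,0,0,0]]]' ; python3 w.py 518.2 341.7 53.0
```

```text
5.75 [547.7 299.   52.5] yyaw deg -12.78 Rx [-0.001 -0.    -1.   ]
tool delta cm [-0.05 -3.82 -3.51]
time: 6.0
tool_pos: [548.5, 300.0, 52.7]
tcp_rot: [2.809, 1.569, 0.951]
contact_force: [1.5, 3.5, -4.8]
grip_width: 43.9
6.0 [548.5 300.   52.7] yyaw deg -16.44 Rx [ 0.001  0.001 -1.   ]
tool delta cm [-0.02 -4.08 -3.14]
```

```bash
python3 -m handwheel '[[[0,0,-1.0,0],[0,-0.5,-1.1,0],[0,-1.2,-1.04,0],[0,-1.2,0,0],[0,-1.18,0,0],[0,0,0,0],[0,0,0,0]]]' 
python3 - <<'E'
from h import *
for n in('side','top'):
    im,d=bot.capture(n); cv2.imwrite(f'pics/{n}2.png',im[...,::-1]); 
    b=im[140:320,270:430] if n=='side' else im[140:320,180:400]
    cv2.imwrite(f'pics/{n}2c.png',cv2.resize(b[...,::-1],None,fx=3.3,fy=3.3))
    print(n,bot.spot_point(n,'sweeper_grip')[:1],bot.spot_point(n,'catch_tray')[:1])
E
python3 w.py 561 487.5 53.0
```

```text
time: 6.58
tool_pos: [516.8, 341.4, 53.0]
tcp_rot: [-0.343, 1.57, -2.198]
contact_force: [0.7, -0.2, -3.4]
grip_width: 43.7
side [{'point': [320.5, 253.2], 'conf': 0.92}] [{'point': [334.9, 233.0], 'conf': 0.62}]
top [] [{'point': [275.2, 235.8], 'conf': 0.62}]
6.8833 [518.3 340.4  53.1] yyaw deg -16.43 Rx [ 0. -0. -1.]
tool delta cm [ 1.000e-02 -7.000e-02 -1.532e+01]
```

View pics/side2c.png

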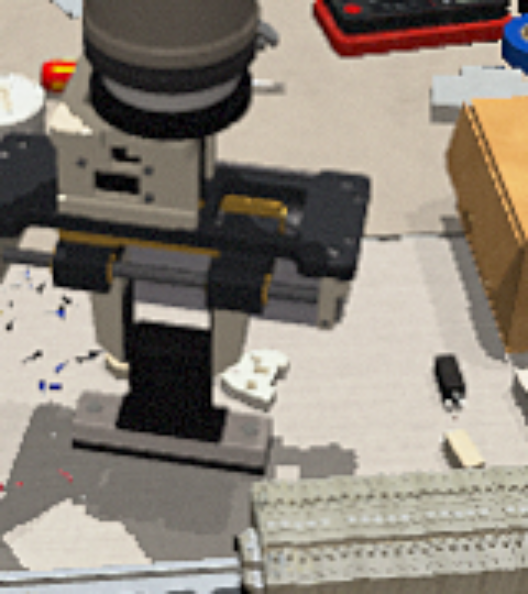

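View pics/top2c.png

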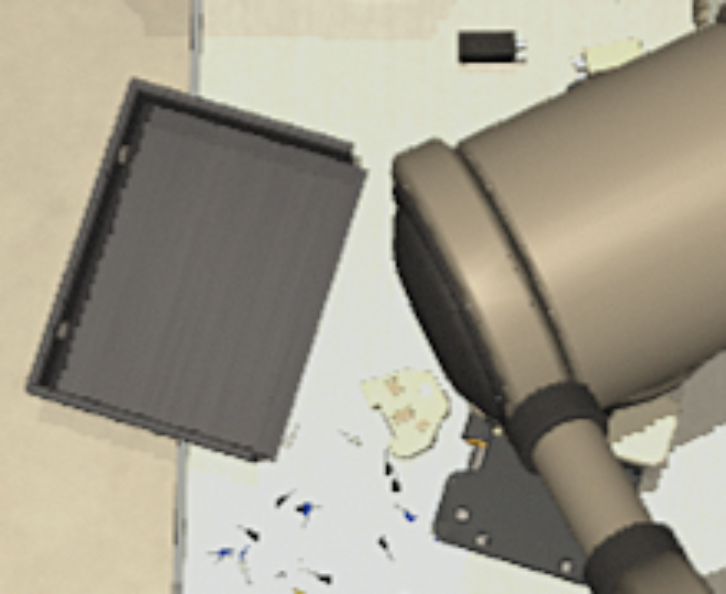

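```bash
python3 - <<'E'
from h import *
im=cv2.imread('pics/side2.png');T0=np.array([552,462]);a=np.radians(73.6);X=np.array([np.cos(a),np.sin(a)]);Y=np.array([-X[1],X[0]])
def w(o,x,y,z): return [*(o+x*X+y*Y),z]
s=4; im=cv2.resize(im,None,fx=s,fy=s,interpolation=cv2.INTER_CUBIC)
def poly(i,n,pts,c): cv2.polylines(i,[np.int32((proj(n,pts)+.5)*s)],True,c,1)
def tray(i,n):
    poly(i,n,[w(T0,x,y,0) for x,y in((0,-75),(0,75),(115,75),(115,-75))],(0,255,0))
    poly(i,n,[w(T0,x,y,31) for x,y in((0,-78),(0,78),(118,78),(118,-78))],(255,0,255))
tray(im,'side')
G=np.array([518.3,340.6]);poly(im,'side',[w(G,x,y,26) for x,y in((-13,-55),(-13,55),(13,55),(13,-55))],(0,0,255))
cv2.imwrite('pics/s2o.png',im[4*170:4*295,4*270:4*400])
im=cv2.resize(cv2.imread('pics/top2.png'),None,fx=s,fy=s,interpolation=cv2.INTER_CUBIC);tray(im,'top')
cv2.imwrite('pics/t2o.png',im[4*155:4*295,4*180:4*350])
E
```

```text
(no output)
```

View pics/s2o.png

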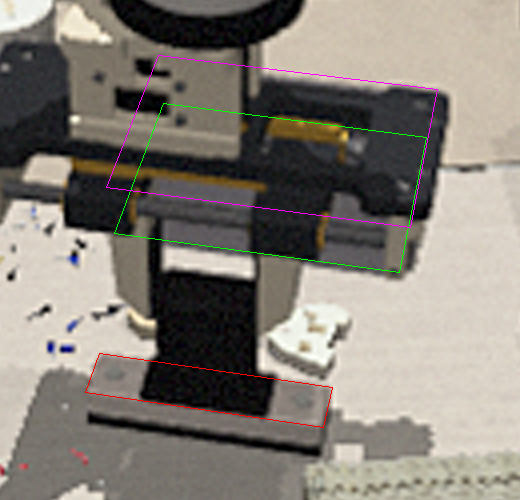

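View pics/t2o.png

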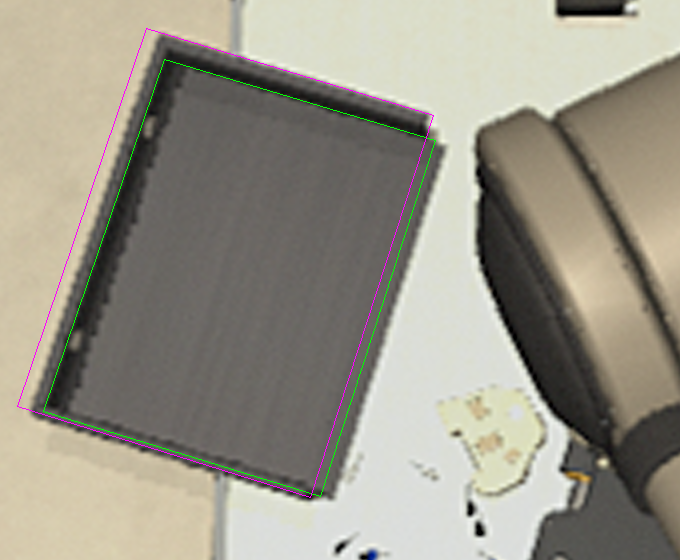

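```bash
python3 -m handwheel '[[[-0.05,0,-1,0],[0,0,-1,0],[0,0,-1,0],[0,0,-1,0],[0,0,-1,0],[0,0,-1,0],[0,0,-1,0],[0,0,0,0]]]'; python3 w.py 561 487.5 53.3; python3 - <<'E'
from h import *
im,d=bot.capture('side');cv2.imwrite('pics/s3.png',cv2.resize(im[160:310,270:430,::-1],None,fx=3.5,fy=3.5))
E
```

```text
time: 7.55
tool_pos: [538.2, 409.2, 53.3]
tcp_rot: [2.687, 1.569, 0.831]
contact_force: [0.2, 0.7, -3.6]
grip_width: 43.6
7.55 [538.2 409.2  53.3] yyaw deg -16.37 Rx [ 0.001  0.001 -1.   ]
tool delta cm [ 0.01 -0.02 -8.16]
```

View pics/s3.png

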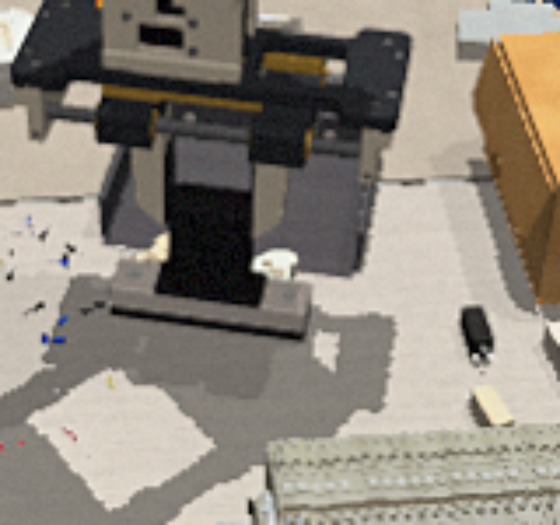

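```bash
python3 -m handwheel '[[[0,0,-1,0],[0,0,-1,0],[0,0,-1,0],[0,0,-1,0],[0,0,-1,0],[0,0,-1,0],[0,0,-0.8,0],[0,0,-0.6,0]]]'; python3 -m handwheel '[[[0,0,-0.4,0],[0,0,-0.2,0],[0,0,0,0],[0,0,0,0]]]';  python3 w.py 561 487.5 53.3; python3 - <<'E'
from h import *
im,d=bot.capture('side');cv2.imwrite('pics/s4.png',cv2.resize(im[160:310,270:430,::-1],None,fx=3.5,fy=3.5))
E
```

```text
time: 8.27
tool_pos: [558.6, 478.5, 53.2]
tcp_rot: [-0.302, 1.57, -2.159]
contact_force: [0.0, -0.2, -3.5]
grip_width: 43.5
time: 8.6
tool_pos: [560.1, 484.2, 53.4]
tcp_rot: [-0.274, 1.57, -2.131]
contact_force: [-0.6, 0.4, -2.6]
grip_width: 44.0
8.6 [560.1 484.2  53.4] yyaw deg -16.4 Rx [-0. -0. -1.]
tool delta cm [ 0.01 -0.01 -0.34]
```

View pics/s4.png

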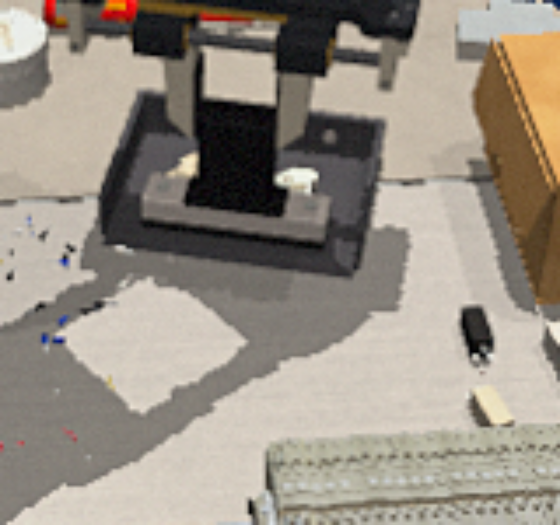

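```bash
python3 -m handwheel '[[[0,0,0.8,0],[0,0,1.6,0],[0,0,2,0],[0,0,2,0],[0,0,2,0],[0,0,2,0],[0,0,1.6,0],[0,0,0.6,0]]]'; python3 -m handwheel '[[[0,0,0,0],[0.2,0,0,0],[0.1,0,0,0],[0,0,0,0],[0,0,0,0]]]';  python3 w.py; python3 - <<'E'
from h import *
im,d=bot.capture('side');cv2.imwrite('pics/s5.png',cv2.resize(im[160:310,270:430,::-1],None,fx=3.5,fy=3.5))
im,d=bot.capture('top');cv2.imwrite('pics/t5.png',cv2.resize(im[150:320,180:400,::-1],None,fx=3.5,fy=3.5))
E
```

```text
time: 9.32
tool_pos: [524.0, 361.4, 53.8]
tcp_rot: [-0.282, 1.569, -2.14]
contact_force: [0.4, 0.5, -3.4]
grip_width: 43.6
time: 9.73
tool_pos: [524.5, 364.5, 50.1]
tcp_rot: [-0.838, 1.571, -2.694]
contact_force: [0.1, 0.3, -4.5]
grip_width: 43.8
9.7333 [524.5 364.5  50.1] yyaw deg -16.34 Rx [-0. -0. -1.]
```

View pics/s5.png

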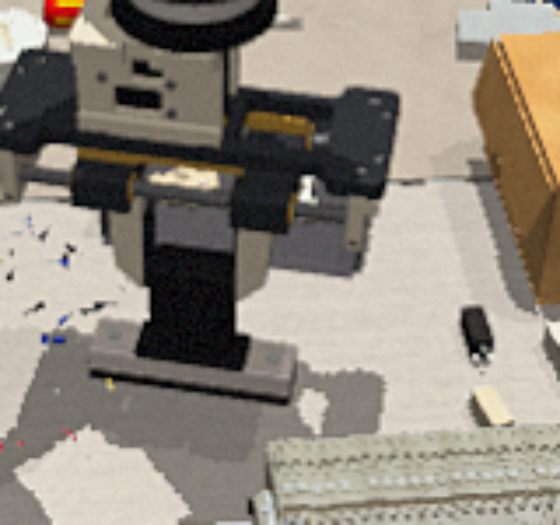

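View pics/t5.png

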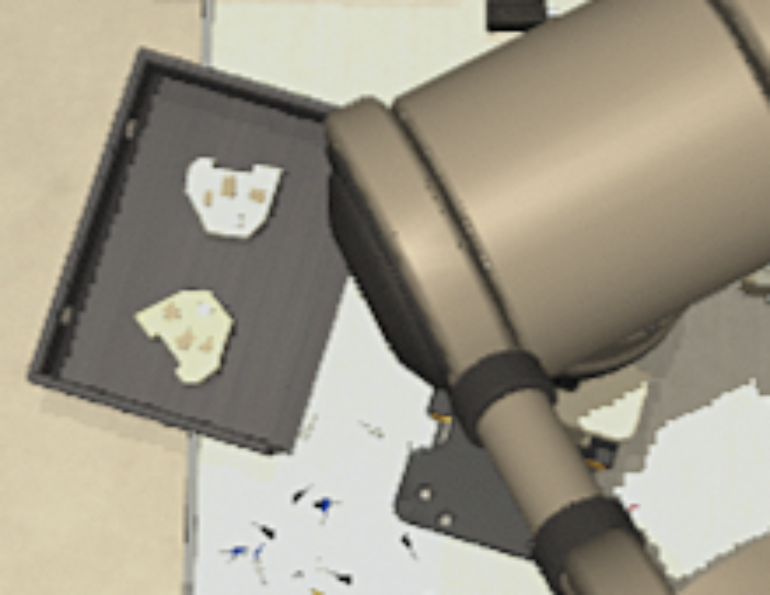

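Both clamps lie well inside the tray: the white one near (232,195) in the top crop, the cream one near (190,335). The sweeper is still held, clear of the lip. I'll lower it until there is contact, then release.

```bash
python3 -m handwheel '[[[0.05,0,0,0],[0,0,0,0],[0,0,0,0]]]'; python3 -m handwheel '[[[0.05,0,0,0],[0,0,0,0],[0,0,0,0]]]'
```

```text
time: 10.08
tool_pos: [524.6, 363.8, 49.9]
tcp_rot: [-0.094, 1.571, -1.95]
contact_force: [0.6, -1.1, -3.4]
grip_width: 43.3
time: 10.33
tool_pos: [524.6, 363.7, 49.5]
tcp_rot: [0.341, 1.571, -1.516]
contact_force: [-0.4, -0.3, -2.6]
grip_width: 43.8
```

```bash
python3 -m handwheel '[[[0.05,0,0,0],[0,0,0,0],[0,0,0,0]]]'; python3 -m handwheel '[[[0.05,0,0,0],[0,0,0,0],[0,0,0,0]]]'
```

```text
time: 10.58
tool_pos: [524.7, 363.9, 49.4]
tcp_rot: [2.316, 1.57, 0.459]
contact_force: [-0.8, -0.0, -0.4]
grip_width: 43.7
time: 10.83
tool_pos: [524.7, 364.1, 49.3]
tcp_rot: [2.53, 1.57, 0.674]
contact_force: [-3.2, 0.7, 5.5]
grip_width: 43.9
```

Contact is made: the force went from -3 N to +5 N. I'll release and withdraw upwards.

```bash
python3 -m handwheel '[[[0,0,0,0],[0,0,0,0],[0,0,0,0],[0,0,0,0],[0,0,0,0],[0,0,0,0]]]' 0.75; python3 -m handwheel '[[[-1,0,0,0],[-1.5,0,0,0],[-3,0,0,0],[-3,0,0,0],[-3,0,0,0],[-3,0,0,0],[0,0,0,0]]]';  python3 w.py 430 150 200
```

```text
time: 11.33
tool_pos: [524.6, 363.7, 48.3]
tcp_rot: [-0.209, 1.571, -2.066]
contact_force: [-0.6, -0.1, 0.8]
grip_width: 68.6
time: 11.92
tool_pos: [527.3, 365.3, 201.6]
tcp_rot: [2.339, 1.558, 0.482]
contact_force: [0.6, 0.4, -0.1]
grip_width: 68.7
11.9167 [527.3 365.3 201.6] yyaw deg -16.38 Rx [ 0.011  0.006 -1.   ]
tool delta cm [-0.07 -3.26 23.4 ]
```

```bash
python3 -m handwheel '[[[0,-0.4,3,0],[0,-0.4,3,0],[0,-0.4,3,0],[0,-0.4,3,0],[0,-0.4,3,0],[0,-0.4,3,0],[0,-0.4,3,0],[0,0,0,0]]]'
python3 - <<'E'
from h import *
n='top';im,d=bot.capture(n);cv2.imwrite('pics/t6.png',cv2.resize(im[140:320,180:420,::-1],None,fx=3.3,fy=3.3))
K,dd,p,R=cam(n);v,u=np.mgrid[0:480,0:640];q=cv2.undistortPoints(np.c_[u.ravel(),v.ravel()].astype(float).reshape(-1,1,2),K,dd).reshape(-1,2)
P=((np.c_[q,np.ones(len(q))]*d.reshape(-1,1))@R.T+p)
s=(abs(P[:,0]-525)<70)&(abs(P[:,1]-364)<50);
for a,b in((14,30),(70,100)):
    A=P[s&(P[:,2]>a)&(P[:,2]<b)];r=cv2.minAreaRect(A[:,:2].astype(np.float32));print(len(A),np.median(A[:,2]),r)
T0=np.array([551,458]);a=np.radians(73.6);X=np.array([np.cos(a),np.sin(a)]);Y=np.array([-X[1],X[0]])
for l in('clamp_one','clamp_two'):
    b=bot.find_in(n,l)[:3];
    for k in b:
        x,y,w,h=k['bbox'];g=onz(n,[[x+w/2,y+h/2]],8)[0];print(l,round(k['conf'],2),g.round(1),'tray',((g[:2]-T0)@X).round(1),((g[:2]-T0)@Y).round(1))
im,d=bot.capture('side');cv2.imwrite('pics/s6.png',cv2.resize(im[160:310,270:430,::-1],None,fx=3.5,fy=3.5))
E
```

```text
time: 12.58
tool_pos: [436.2, 166.8, 193.9]
tcp_rot: [-0.287, 1.569, -2.146]
contact_force: [0.9, 0.1, -1.6]
grip_width: 68.9
632 20.613159045628322 ((523.5643920898438, 364.3756408691406), (26.171884536743164, 109.82682037353516), 73.92056274414062)
496 82.59394225062363 ((523.596923828125, 364.3418273925781), (23.942035675048828, 44.301788330078125), 74.15703582763672)
clamp_one 0.65 [597.1 506.5   8. ] tray 59.5 -30.5
clamp_two 0.93 [528.  523.5   8. ] tray 56.3 40.6
```

View pics/t6.png

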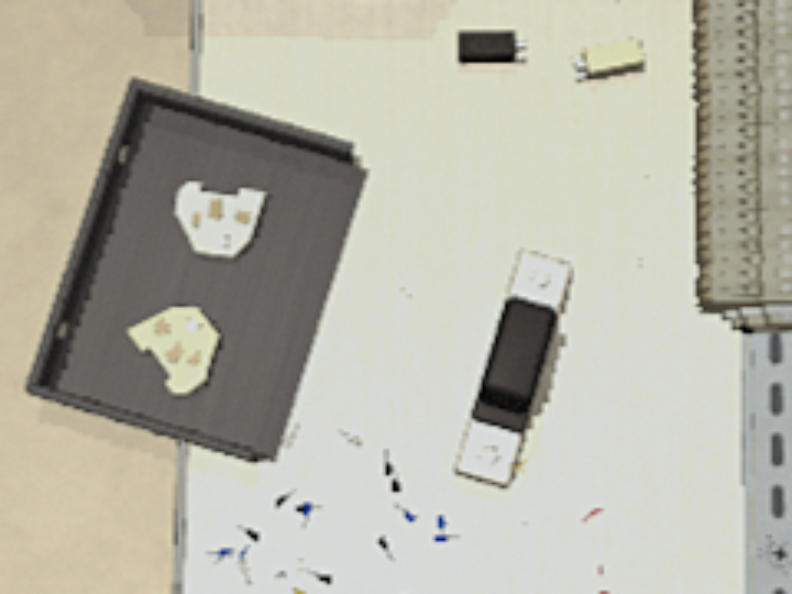

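View pics/s6.png

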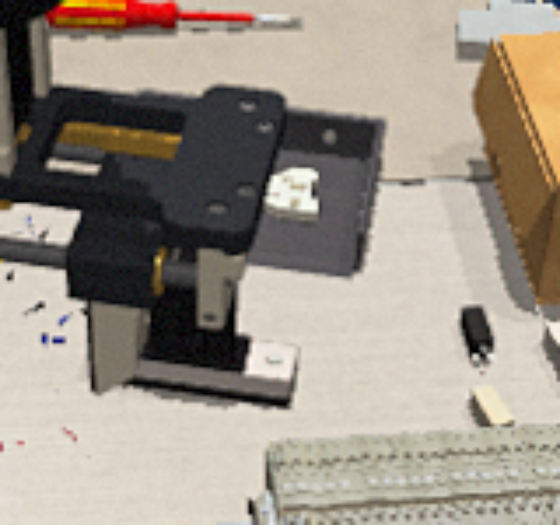

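The top crop shows both clamps flat in the tray at (220,220) and (178,350). The sweeper stands upright at (515,370), and the gripper is away from everything.

```bash
python3 -c "
from plant import bot
print(bot.close_job())"
```

```text
the job is handed in; nothing more can be done
None
```

I swept both clamps into the tray in one pass, stood the sweeper back on the worktop, released it, and handed the job in. The arm's clock read about 13 s of the 40 s. The hand-in reports no verdict, so I don't have the official result.

- **Sweep:** I gripped the sweeper across its 44 mm width, raised the sole about 4 mm, and lined it up with the tray. I then pushed both clamps over the lip and backed out.
- **Clamps:** In the last top view both lie flat on the tray floor. `clamp_one` is at about x 60, y -30 mm in the tray's frame, and `clamp_two` at about x 56, y 41 mm. The gripper never came near them.
- **Sweeper:** It stands upright and released about 95 to 100 mm before the lip. The top of the foot read 20.6 mm and the top of the grip 82.6 mm. Those fit a sweeper standing flat, because the depth camera reads about 2 mm low. The gripper is clear of everything.

**Checks that disagreed or were uncertain:**
- The two cameras put the tray origin about 12 mm apart, and my own estimate needed a 4 mm shift along the sweep. The clamps have more than 30 mm to spare on that.
- While I turned the sweeper near the terminal blocks, the force briefly read 3.5 N sideways, perhaps a light brush. It went away when I moved on.
- The network missed some points in some views; I placed the clamps and sweeper from its boxes and the depth picture instead.

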